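# Seat the bearing cap and hold the bearing block in the corner of the locating fixture

## Robot

A 6-joint arm with a two-finger parallel gripper is mounted at the origin on the work surface. World frame = base frame: x ahead of the robot, y to its left, z up, the work surface at z = 0. Lengths are in mm, angles in rad, forces in N, time in s.
With the tool pointing down it reaches from about 275 to 1000 mm from the base axis. Payload 8.4 kg.
Tool frame: the origin (TCP) lies midway between the tips of the shut fingers; the grasp point (between the pads) lies 19 mm behind it; z points along the fingers, y is the direction in which the jaws open and shut (so a half turn about z gives the same grasp; the last joint's range is limited). The gripper opens to 85 mm and grips with 20 to 120 N. Pads are 22 mm wide; open, the fingers measure 114 mm over their backs; the gripper's body (76 mm by 85 mm) begins 54 mm behind the grasp point. The pads swing forward as they close: fully open they stand 13 mm farther back than shut.
Start: joints at [-1.187, 0.353, 1.633, -0, 1.155, -0.002], TCP at [235.186, -579.064, 205.681] pointing down, gripper open.
Joint ranges: [-2.63, 2.63], [-0.92, 2.1], [0.06, 2.66], [-1.3, 4.44], [0, 2.69], [-3.02, 3.02]. Speed limits (rad/s): [2.22, 2.22, 2.79, 3.14, 3.14, 3.14].

## Interface

Orientations are given as [roll, pitch, yaw] about the fixed x, y, z axes, in that order (R = Rz(yaw) Ry(pitch) Rx(roll)).
In Python, from cell import ctrl, kin, cams, workorder gives the robot as it stands. Calls block until the motion is done:
- ctrl.reach(position, orientation): joint-space move of the TCP to a pose.
- ctrl.move_l(position, speed=150, rot=None, contact_N=None): straight line of the TCP; rot=None keeps the orientation; speed is the mean speed in mm/s. With contact_N (N) it stops when the force on the tool has changed by that much, and returns True; else False.
- ctrl.move_joints(angles): joint-space move.
- ctrl.release() and ctrl.gripper_close(newtons=None): open the fingers fully, or close them until they stop; newtons is the grip in N (None keeps the last).
- ctrl.wait(seconds).
- kin.solve_ik(position, orientation): joint angles nearest the present ones, or None.
- ctrl.observe(): the state.
- cams.snapshot(name): name is "scene" or "top" or "wrist"; returns the picture (400x640x3 uint8, blue, green, red); there is no depth.
- cams.camera_params(name): a dict with "K" (3x3 intrinsics, pixels), "R" (3x3) and "t" (3): a world point X has camera coordinates R X + t; the wrist camera has in their place "tool_from_camera" (4x4, takes a point from camera to tool coordinates, whose origin is the TCP and whose axes are the flange's). Camera axes: x right, y down, z forward; pixel columns grow to the right and rows downward; lengths in mm; the calibration is good to about 2 mm. A picture is of the moment at which its call begins: read the wrist's pose just before it. camera_params takes no time and is no camera call.
A pose or a line that the arm cannot do raises ctrl.MotionError and nothing moves.
- workorder.job_done(): hands the job in, once; it reports no verdict.
The state is a dict: "t": time; "joint_positions": joint angles; "joint_velocities": joint speeds; "joint_torque": joint torques, N m; "ee_pos": TCP position; "eef_rot": TCP orientation; "contact_force": force on the tool from outside, world axes, zero at the start; "moment": the same for the moment, N m; "gripper_width": finger opening in mm.
Only numpy, scipy, OpenCV 4.12 (cv2) and the standard library are available. Lean on these libraries where they do the work, as an engineer would, in place of code of your own. Each camera call takes 0.05 s, during which the arm holds its last target. There are 200 camera calls.

## Task

First, while the aluminium bearing block still stands on the bench, press its orange cap straight down until it is fully home. Then lift the block onto the blue fixture plate, standing upright with its long side along the long brass fence, and press it into the corner so that it bears on both fences at once. Finish while still holding it there with the gripper, pushing firmly against both fences, and leave everything else on the bench where it is.

Things in the scene. Friction and masses are not known exactly. Their poses are not given: they have to be found in the camera images.
- block: Bearing block to be loaded: bright bare aluminium cuboid, loose, 100 (its x) x 56 (its y) x 50 mm (its z, upright), about 0.6 kg; the same either way round. Origin at the centre of its underside. It carries the orange cap in the middle of its top. It slides on the plate and fences with ordinary metal friction: bearing down on it while pushing makes the plate's friction swallow the push.
- cap (a joint): How far the cap has been pressed into the block, m: 0 = as far out as it goes, 0.009 = fully home on a hard stop. It starts between 0 and 0.003. The cap slides straight down with friction: it takes about 8 to 10 N to move it, and it stays where it is left.
- cap_top (a point): Centre of the flat top of the orange plastic cap, a disc of 36 mm diameter in the middle of the block's top. Its top stands 13 mm above the block's top face when out and 4 mm above it when fully home (then 54 mm above the block's underside).
- fixture: Fixed blue plate 200 (x) x 160 (y) x 10 mm, origin at the centre of its underside. Two brass fences, 32 mm high above the plate, form a corner at its +x, +y: inner faces at y = +60 mm (long fence) and x = +80 mm (short fence). Pushed home, the block's origin is at (30, 32, 10) mm in this frame, x axes parallel, either way round.
- long_fence: Long brass fence, fixed: bar 156 (x) x 16 x 32 mm high, axes parallel to the fixture's, origin at the centre of its underside, at (0, 68, 10) mm in the fixture's frame. Its -y face receives the block's long side. A notch from x = 0 to +60 mm, where only a 10 mm high sill is left, lets in a finger that grips the middle of the block's long sides, tips 14 mm or more above the plate.
- short_fence: Short brass fence, fixed: bar 16 x 120 (y) x 32 mm high, axes parallel to the fixture's, origin at the centre of its underside, at (88, -12, 10) mm in the fixture's frame. Its -x face receives the block's short side. The bars do not meet in the corner.
- motor: Bystander: black square stepping motor with an aluminium top flange, 56 x 56 x 60 mm and a steel shaft up to 82 mm, a white socket on its -x side; origin at the centre of its underside. Leave alone.
- bracket: Bystander: dark steel L-shaped bracket, foot 60 x 60 x 5 mm, upright leg 60 mm high along its +x edge; origin at the centre of its underside. Leave alone.
- pulley: Bystander: toothed aluminium belt pulley lying flat, 68 mm diameter, 30 mm high; origin at the centre of its underside. Leave alone.
- plug: Bystander: black round connector plug standing on end, 32 mm diameter, 50 mm high, blue band; origin at the centre of its underside. Leave alone.
- screwdriver: Bystander: screwdriver lying on the bench, about 200 mm long along its x. Leave alone.
There are look-alikes about, which are no part of the job. Leave any pink look-alike of the block alone.

How it is judged:
By the outcome, as a careful person would: the job done as asked, in the order asked, and still so for the second after the job is handed in, while the arm keeps its last pose, push and grip.
It also fails if it takes over 72 s, if anything falls off the work surface, if the arm or the gripper's body presses on something with over 40 N, if the wrist force passes 120 N, or if a joint passes its speed limit or range.

## Working session

There is one attempt and no reset: what is moved stays moved. The work goes in short steps, each a Python script; the robot and the scene stay as the last script left them, time stands still between calls to the robot, and variables do not carry over. Pictures are saved under pics/ and viewed, about 8 in all and at most 12, crops included, and the job is handed in when it is done.

```bash
ls; mkdir -p pics
python3 - <<'E'
from cell import ctrl,kin,cams,workorder
import cv2,numpy as np
for n in("scene","top"):
    cv2.imwrite(f"pics/{n}0.png",cams.snapshot(n))
    p=cams.camera_params(n);print(n,p["K"],p["R"],p["t"])
print(cams.camera_params("wrist"));print(ctrl.observe())
E
```

```text
pics
scene [[469.0647775    0.         313.57489059]
 [  0.         469.0647775  197.99028141]
 [  0.           0.           1.        ]] [[ 0.75890637  0.65090425  0.01961597]
 [ 0.37988233 -0.41804669 -0.82518264]
 [-0.52891449  0.63368811 -0.56452532]] [-392.41287704 -179.01140124 1678.107737  ]
top [[419.79659551   0.         322.87322656]
 [  0.         419.79659551 198.4629516 ]
 [  0.           0.           1.        ]] [[ 0.00520319 -0.9999244   0.01114099]
 [-0.99052986 -0.00668223 -0.13713475]
 [ 0.13719883 -0.01032195 -0.99048975]] [ -97.67142275  556.29454378 1020.10889602]
{'K': array([[303.17993773,   0.        , 318.8854445 ],
       [  0.        , 303.17993773, 202.88620043],
       [  0.        ,   0.        ,   1.        ]]), 'tool_from_camera': array([[ 3.97690479e-04, -9.65145328e-01, -2.61714228e-01,
         6.56513510e+01],
       [ 9.99999673e-01,  1.99534293e-04,  7.83720318e-04,
        -7.52459086e-01],
       [-7.04183040e-04, -2.61714454e-01,  9.65145092e-01,
        -1.67733803e+02],
       [ 0.00000000e+00,  0.00000000e+00,  0.00000000e+00,
         1.00000000e+00]])}
{'t': 0.1, 'joint_positions': array([-1.18740700e+00,  3.53583550e-01,  1.63403209e+00,  1.72118713e-05,
        1.15520066e+00, -2.43158386e-03]), 'joint_velocities': array([-0.00196078, -0.00047574, -0.00318785, -0.00186738, -0.00012021,
       -0.00095556]), 'joint_torque': array([-4.92017170e-04, -6.06360698e+01, -3.42820501e+01,  1.89556360e-06,
        4.00856356e-03, -3.51372273e-05]), 'ee_pos': array([ 235.02134803, -578.65075129,  205.04570402]), 'eef_rot': array([-3.14036905e+00, -1.87135568e-05,  3.85813936e-01]), 'contact_force': array([ 0.24605273,  0.31855089, -0.50625263]), 'moment': array([0.03785941, 0.03851847, 0.04483535]), 'gripper_width': 85.0908437414263}
```

View pics/top0.png

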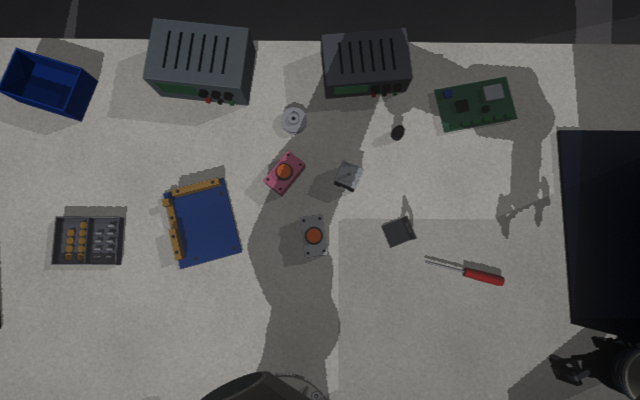

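View pics/scene0.png

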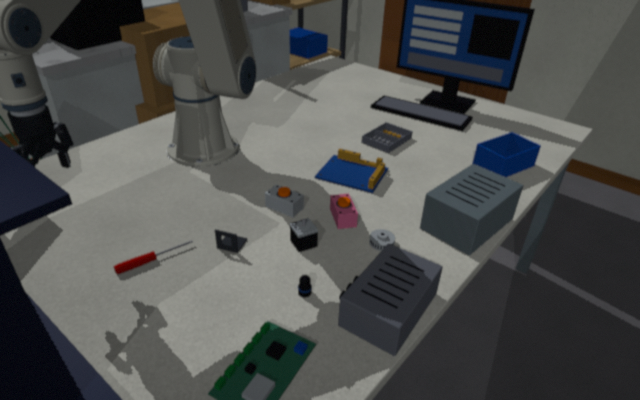

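The grey block with an orange cap at top (314,236) fits "bare aluminium". The one at (284,173) is pink, so it's the look-alike. I'll confirm with an enlarged crop of the block and the fixture.

Run:
```python
import cv2
i=cv2.imread("pics/top0.png")[140:280,150:350]
i=cv2.convertScaleAbs(i,alpha=1.5,beta=10)
cv2.imwrite("pics/crop1.png",cv2.resize(i,None,fx=4,fy=4,interpolation=cv2.INTER_CUBIC))
```

```text
(no output)
```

View pics/crop1.png

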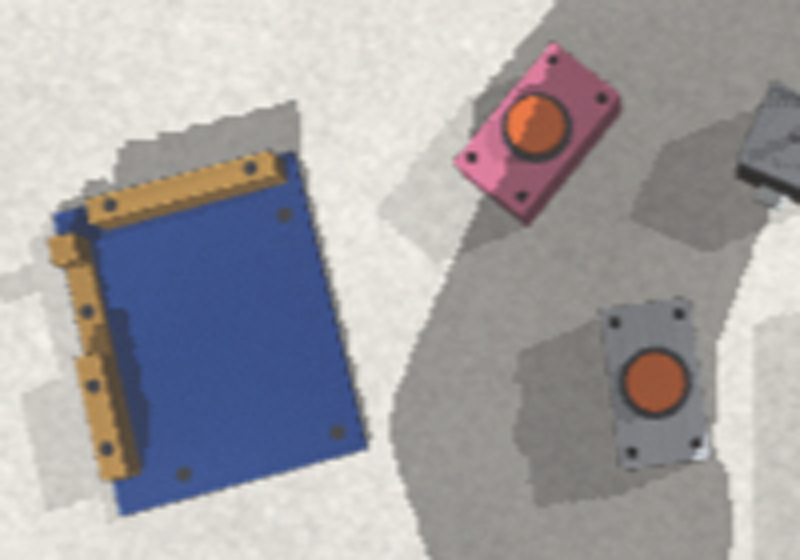

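The crop shows a bare grey block with its cap at crop (656,381), and a pink decoy at (537,125). The plate corners are at (297,152), (368,448), (120,515) and (55,213), with the long fence on the left and the short fence at the top.

```bash
cat > h.py <<'E'
from cell import ctrl,kin,cams,workorder
import cv2,numpy as np
from scipy.spatial.transform import Rotation as Ro
def ray(uv,z,K,R,t):
    d=R.T@np.linalg.solve(K,[uv[0],uv[1],1.]); c=-R.T@t
    return c+d*(z-c[2])/d[2]
def top(uv,z):
    p=cams.camera_params("top"); return ray(uv,z,p["K"],p["R"],p["t"])
def wristRT(o):
    T=np.eye(4);T[:3,:3]=Ro.from_euler("xyz",o["eef_rot"]).as_matrix();T[:3,3]=o["ee_pos"]
    M=np.linalg.inv(T@cams.camera_params("wrist")["tool_from_camera"]); return M[:3,:3],M[:3,3]
def rect(P,Q):  # fit local Q -> world P (2D rigid)
    P=np.array(P)[:,:2];Q=np.array(Q,float)
    a=(P-P.mean(0));b=Q-Q.mean(0)
    th=np.arctan2((b[:,0]*a[:,1]-b[:,1]*a[:,0]).sum(),(a*b).sum())
    M=np.array([[np.cos(th),-np.sin(th)],[np.sin(th),np.cos(th)]])
    c=P.mean(0)-M@Q.mean(0); return c,th,np.linalg.norm(P-(Q@M.T+c),axis=1)
E
python3 - <<'E'
from h import *
f=lambda L,z:[top((150+u/4-.375,140+v/4-.375),z) for u,v in L]
print(rect(f([(297,152),(368,448),(120,515),(55,213)],10),[(100,-80),(-100,-80),(-100,80),(100,80)]))
print(rect(f([(602,310),(690,298),(710,460),(625,470)],50),[(50,28),(50,-28),(-50,-28),(-50,28)]))
print(f([(656,381)],61))
E
```

```text
(array([497.47209599, 214.60172112]), np.float64(0.26505361864459165), array([1.07904977, 1.13086165, 0.48930329, 0.3770837 ]))
(array([462.71339922, -72.35386522]), np.float64(0.13907726530603948), array([0.40036619, 0.57645447, 1.75643911, 1.99328695]))
[array([463.97769501, -72.02214802,  61.        ])]
```

Run:
```python
from h import *
V=[]
for k,(x,y,z,yaw) in enumerate([(497,215,230,.265),(464,-72,190,.139)]):
    ctrl.reach([x,y,z],[np.pi,0,yaw]); ctrl.wait(.3)
    o=ctrl.observe(); i=cams.snapshot("wrist"); cv2.imwrite(f"pics/w{k}.png",i)
    np.save(f"w{k}.npy",np.column_stack(wristRT(o))); print(o["ee_pos"],o["eef_rot"],o["joint_positions"],o["t"])
    V.append(cv2.resize(i[20:380,80:560],None,fx=5/3,fy=5/3,interpolation=cv2.INTER_CUBIC)); 
    cv2.imwrite(f"pics/w{k}c.png",V[-1])
```

```text
[497.15225505 214.7809174  230.01301719] [-3.14159247e+00 -6.12915006e-05  2.64551963e-01] [ 4.05039583e-01  1.99523153e-01  1.78553975e+00 -9.18244362e-06
  1.15646903e+00  1.71128764e+00] 3.3417
[464.28039309 -71.35147842 190.04243212] [-3.14158442e+00 -1.11109075e-04  1.40275636e-01] [-1.55713746e-01  1.26895853e-01  1.97095707e+00  4.66138136e-05
  1.04363586e+00  1.27478350e+00] 4.8167
```

View pics/w0c.png

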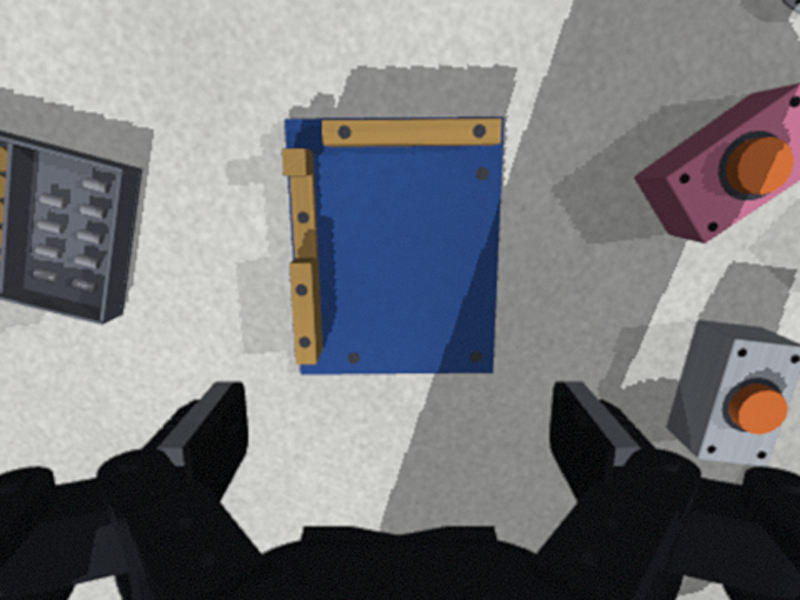

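View pics/w1c.png

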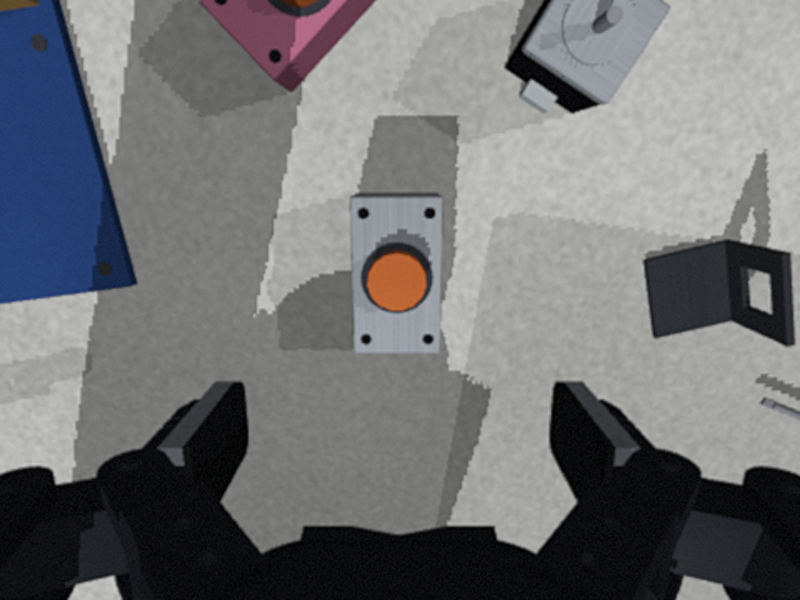

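The wrist views show the plate corners at (286,119), (504,117), (493,373) and (302,374). The block top's corners are at (350,196), (441,196), (441,352) and (355,352), with the cap at (397,281).

Run:
```python
from h import *
K=cams.camera_params("wrist")["K"]
def f(k,L,z):
    M=np.load(f"w{k}.npy"); return [ray((80+u*.6-.2,20+v*.6-.2),z,K,M[:,:3],M[:,3]) for u,v in L]
print(rect(f(0,[(504,117),(493,373),(302,374),(286,119)],10),[(100,-80),(-100,-80),(-100,80),(100,80)]))
print(rect(f(1,[(350,196),(441,196),(441,352),(355,352)],50),[(50,28),(50,-28),(-50,-28),(-50,28)]))
print(f(1,[(397,281)],61))
# fence top edge directions (z=42): long fence outer piece inner edge, short fence outer/top edge
a=f(0,[(318,363),(314,264)],42);b=f(0,[(322,121),(502,119)],42)
for p in(a,b): d=p[1]-p[0];print(p,np.arctan2(d[1],d[0]))
```

```text
(array([497.85944032, 217.11030917]), np.float64(0.27297899857364044), array([1.46749849, 1.22934831, 1.56013556, 1.41042411]))
(array([464.17445346, -69.94013518]), np.float64(0.15194645532530096), array([0.74973452, 1.37316785, 0.25452493, 0.96108408]))
[array([464.20539165, -70.08144511,  61.        ])]
[array([407.8689686 , 253.74498334,  42.        ]), array([480.84809925, 273.24336365,  42.        ])] 0.2610792325460625
[array([576.20565195, 289.25549136,  42.        ]), array([608.69544378, 174.31818933,  42.        ])] -1.2953097101944198
```

Run:
```python
from h import *
ctrl.gripper_close(20)
Y=.147
ctrl.move_l([464,-70.7,85],120,rot=[np.pi,0,Y])
c=ctrl.move_l([464,-70.7,56],15,contact_N=5);print(c,ctrl.observe()["ee_pos"],ctrl.observe()["contact_force"])
c=ctrl.move_l([464,-70.7,47],10,contact_N=25);o=ctrl.observe();print(c,o["ee_pos"],o["contact_force"],o["t"])
ctrl.wait(.3);o=ctrl.observe();print(o["ee_pos"],o["contact_force"])
```

```text
False [464.08171858 -70.7131731   56.06937949] [-0.21581332  0.99429115  0.57454332]
False [464.03665843 -70.68932338  47.04388162] [ 0.45208693  0.25050629 -0.23671925] 9.7917
[464.01024369 -70.7073687   47.0402172 ] [ 1.40901342  0.11982358 -0.37872216]
```

Run:
```python
from h import *
print(ctrl.observe())
a=cams.snapshot("wrist")[20:380,80:560];b=cv2.resize(cams.snapshot("top")[180:280,254:374],(480,400),interpolation=cv2.INTER_CUBIC)
s=cv2.resize(cams.snapshot("scene")[150:250,230:350],(480,400),interpolation=cv2.INTER_CUBIC)
cv2.imwrite("pics/p.png",np.vstack([cv2.resize(a,(800,600))[:0],np.hstack([cv2.resize(a,(400,300)),cv2.resize(s,(400,300))])]))
```

```text
{'t': 10.0917, 'joint_positions': array([-1.54402365e-01,  3.44787124e-01,  2.08801266e+00, -2.60979751e-05,
        7.08765691e-01,  1.26935086e+00]), 'joint_velocities': array([-6.59196513e-05, -1.95868717e-04, -2.26115087e-03,  2.12689275e-03,
       -7.28682944e-04,  4.44885149e-04]), 'joint_torque': array([ 5.35607760e-04, -4.78406775e+01, -2.21596062e+01,  2.15660175e-04,
        2.56964131e-04,  1.47767639e-05]), 'ee_pos': array([464.01024369, -70.7073687 ,  47.0402172 ]), 'eef_rot': array([ 3.14156836e+00, -2.09107808e-05,  1.47062917e-01]), 'contact_force': array([ 1.40901342,  0.11982358, -0.37872216]), 'moment': array([-0.04180026,  0.00514035,  0.02428663]), 'gripper_width': -0.21864319343083383}
```

View pics/p.png

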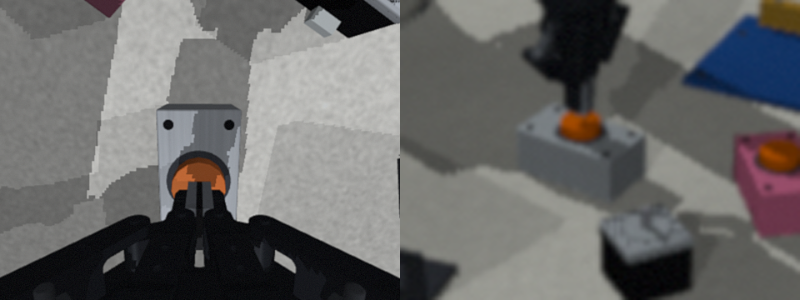

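The fingers look to be on or just over the cap with no force felt, although TCP z reads 47. I'll creep down in small steps, watching the force, tracking error and torque.

Run:
```python
from h import *
z=47
while z>30:
    z-=1
    c=ctrl.move_l([464,-70.7,z],10,contact_N=20);o=ctrl.observe()
    print(z,c,o["ee_pos"].round(2),o["contact_force"].round(1),o["joint_torque"][1:3].round(1),round(o["t"],1))
    if c or abs(o["ee_pos"][2]-z)>1.2: break
```

```text
46 False [463.95 -70.69  45.92] [ 0.1 -0.1 -0.2] [-47.9 -22.1] 10.5
45 False [463.93 -70.71  44.93] [ 0.5 -0.2  0.4] [-47.9 -22. ] 10.7
44 False [463.97 -70.7   43.94] [ 0.4 -0.3 -1. ] [-48.  -21.9] 11.0
43 False [463.94 -70.72  42.93] [-0.3  0.5 -0.5] [-48.  -21.8] 11.2
42 False [463.96 -70.7   41.94] [-0.6  0.1 -0.2] [-48.1 -21.7] 11.5
41 False [463.94 -70.7   40.94] [-0.2  0.2  0.4] [-48.1 -21.7] 11.7
40 False [463.93 -70.69  39.92] [-0.4  0.2  0.2] [-48.2 -21.6] 12.0
39 False [463.95 -70.69  38.94] [ 0.2 -0.7  0.2] [-48.2 -21.5] 12.2
38 False [463.96 -70.7   37.94] [ 0.3 -0.1  0.2] [-48.3 -21.4] 12.5
37 False [464.09 -70.72  37.01] [0.3 0.2 0.1] [-48.1 -21.1] 12.7
36 False [464.11 -70.73  36.16] [-0.4  0.3  4.2] [-46.5 -20.7] 13.0
35 False [464.14 -70.71  35.19] [-1.4  0.1  5.6] [-46.3 -20.6] 13.2
34 False [464.09 -70.74  34.18] [-1.2 -0.3  5.6] [-46.2 -20.5] 13.5
33 False [464.13 -70.71  33.19] [-0.5 -0.3  5.4] [-46.3 -20.4] 13.7
32 False [464.09 -70.72  32.17] [-1.2 -0.5  5.1] [-46.3 -20.3] 14.0
31 False [464.12 -70.74  31.21] [-0.6  0.6  5.1] [-46.4 -20.3] 14.2
30 False [464.1  -70.73  30.2 ] [-0.2  0.3  5.3] [-46.4 -20.2] 14.5
```

Contact came at TCP 37, about 24 mm lower than the geometry predicts. The wrist images agree: the pads are seen at about 142 mm depth, against about 164 mm expected. So the real fingertips sit about 24 mm behind the reported TCP. The steady ~5.5 N while moving is the cap sliding, so I'll carry on to the hard stop.

Run:
```python
from h import *
z=30
while z>24:
    z-=.5
    c=ctrl.move_l([464,-70.7,z],10,contact_N=14);o=ctrl.observe()
    print(z,c,o["ee_pos"].round(2),o["contact_force"].round(1),o["joint_torque"][1:3].round(1),round(o["t"],1))
    if c or o["contact_force"][2]>20: break
```

```text
29.5 False [464.12 -70.71  29.74] [-1.3  0.1  6.7] [-46.2 -20.1] 14.7
29.0 False [464.14 -70.74  29.25] [-1.8  0.1  7.2] [-46.1 -20.1] 15.0
28.5 False [464.14 -70.71  28.76] [-0.8 -0.7  7.2] [-46. -20.] 15.2
28.0 False [464.14 -70.71  28.38] [-2.1 -0.3  9. ] [-45.1 -19.9] 15.5
27.5 False [464.18 -70.72  28.3 ] [-3.3  1.  16.1] [-42.2 -19.5] 15.7
27.0 False [464.17 -70.74  28.21] [-5.7  1.  24.1] [-39.1 -19.1] 16.0
```

The hard stop is at TCP 28.3. That's 8.7 mm of travel and 24 N, and home puts the tip at 54 mm, so shut tip = TCP + 25.7. The cap is home. Next I'll grasp with the tips about 18 mm above the bench, which is TCP about -13 (25.7 plus ~5.5 of pad swing).

Run:
```python
from h import *
P=lambda m:(lambda o:print(m,o["ee_pos"].round(2),o["contact_force"].round(1),o["moment"].round(2),round(o["gripper_width"],1),round(o["t"],1)))(ctrl.observe())
ctrl.move_l([464,-70.7,80],100); ctrl.release()
print(kin.solve_ik([464,-70.7,-13],[np.pi,0,.147]))
c=ctrl.move_l([464,-70.7,-13],70,contact_N=12); P(("down",c))
if not c:
    ctrl.gripper_close(70); ctrl.wait(.2); P("grip")
    i=cams.snapshot("wrist")[20:380,80:560]; s=cams.snapshot("scene")[140:260,220:380]
    cv2.imwrite("pics/g.png",np.hstack([cv2.resize(i,(400,300)),cv2.resize(s,(400,300),interpolation=cv2.INTER_CUBIC)]))
```

```text
[-1.54403538e-01  4.59721314e-01  2.11232014e+00 -4.44089210e-16
  5.69551201e-01  1.26939279e+00]
('down', False) [464.36 -70.78 -12.64] [-0.6  0.6 -0.2] [-0.03 -0.01 -0.01] 85.5 18.9
grip [464.2  -70.63 -12.49] [-3.4  0.8  7.2] [0.33 0.25 0.01] 55.3 19.5
```

View pics/g.png

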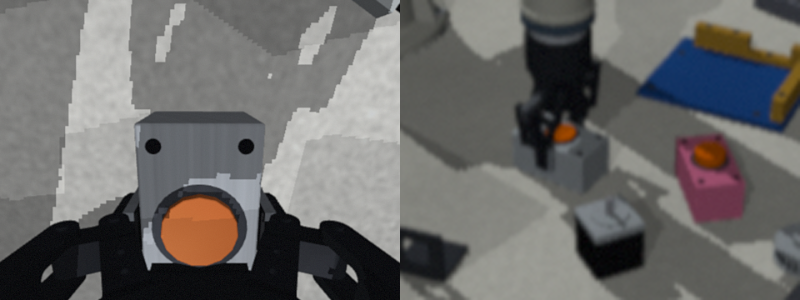

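```bash
cat >> h.py <<'E'
FO=np.array([497.7,216.]);FY=.268
def F(x,y,yaw=None):
    return FO+np.array([[np.cos(FY),-np.sin(FY)],[np.sin(FY),np.cos(FY)]])@[x,y]
def P(m):
    o=ctrl.observe();c,s=np.cos(FY),np.sin(FY);M=np.array([[c,s],[-s,c]])
    print(m,"loc",(M@(o["ee_pos"][:2]-FO)).round(2),"z",o["ee_pos"][2].round(2),"yaw",o["eef_rot"][2].round(4),"f",(M@o["contact_force"][:2]).round(1),o["contact_force"][2].round(1),"m",o["moment"].round(2),"w",round(o["gripper_width"],1),"t",round(o["t"],1))
E
python3 - <<'E'
from h import *
ctrl.move_l([464,-70.7,85],100); ctrl.wait(.2);P("lift")
x,y=F(18,24)
ctrl.move_l([x,y,85],150,rot=[np.pi,0,FY]);ctrl.move_l([x,y,25],100);ctrl.wait(.3);P("above")
i=cams.snapshot("wrist"); s=cams.snapshot("scene")[110:230,290:450];t=cams.snapshot("top")[150:300,130:290]
cv2.imwrite("pics/a.png",np.hstack([cv2.resize(i[20:380,80:560],(400,300)),cv2.resize(s,(400,300),interpolation=cv2.INTER_CUBIC)]))
E
```

```text
lift loc [-108.76 -267.37] z 84.47 yaw 0.147 f [0.  0.2] -7.1 m [ 0.    0.05 -0.01] w 54.9 t 20.9
above loc [18.36 24.07] z 25.54 yaw 0.268 f [0.1 0. ] -7.1 m [-0.    0.06 -0.01] w 55.1 t 24.3
```

View pics/a.png

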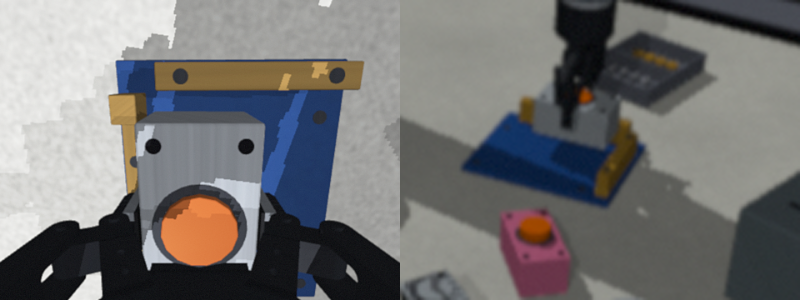

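The block is held upright and clear of both fences, with the short fence parallel to the block's edge. Now I'll lower it until it touches the plate.

Run:
```python
from h import *
x,y=F(18,24)
c=ctrl.move_l([x,y,4],80,contact_N=12);P(c)
c=ctrl.move_l([x,y,-6],8,contact_N=3);P(("touch",c));ctrl.wait(.2);P("")
z=ctrl.observe()["ee_pos"][2]
x,y=F(33,24);c=ctrl.move_l([x,y,z],12,contact_N=6);P(("x",c))
```

```text
False loc [17.16 23.84] z 2.99 yaw 0.268 f [ 0.1 -0.2] -6.4 m [0.01 0.01 0.02] w 55.3 t 24.8
('touch', True) loc [17.96 24.02] z -2.45 yaw 0.268 f [ 0.5 -1.3] 7.0 m [0.16 0.06 0.02] w 54.9 t 25.6
 loc [17.97 23.97] z -2.44 yaw 0.2679 f [-0.4 -0.3] 6.4 m [0.12 0.06 0.01] w 55.3 t 25.8
('x', True) loc [17.86 23.97] z -2.44 yaw 0.2679 f [-1.5  0. ] 4.8 m [ 0.15 -0.06  0.01] w 55.2 t 26.2
```

Run:
```python
from h import *
x,y=F(18,24);z=-2.4
while ctrl.observe()["contact_force"][2]>-4 and z<0:
    z+=.2;ctrl.move_l([x,y,z],10);ctrl.wait(.15);P(z)
for lx in np.arange(19,36,1.):
    c=ctrl.move_l([*F(lx,24),z],12,contact_N=12);o=ctrl.observe();P((lx,c))
    if c or (o["contact_force"][:2]@(F(1,0)-FO))<-9: break
```

```text
-2.1999999999999997 loc [18.03 24.04] z -2.26 yaw 0.2679 f [ 0.5 -0.7] -3.9 m [ 0.15 -0.18  0.05] w 55.4 t 26.7
-1.9999999999999998 loc [17.81 23.93] z -2.17 yaw 0.2679 f [-0.3  0. ] -6.1 m [ 0.08 -0.01  0.01] w 55.0 t 27.1
(np.float64(19.0), False) loc [18.93 23.97] z -2.11 yaw 0.2678 f [-0.4 -0.1] -6.8 m [-0.01  0.01  0.01] w 55.1 t 27.3
(np.float64(20.0), False) loc [20.1  24.01] z -2.02 yaw 0.2679 f [-0.8 -0.7] -6.5 m [-0.04  0.   -0.01] w 54.9 t 27.6
(np.float64(21.0), False) loc [21.1 24. ] z -2.0 yaw 0.2678 f [ 0.1 -0.1] -6.5 m [ 0.01  0.06 -0.  ] w 55.1 t 27.8
(np.float64(22.0), False) loc [22.09 24.  ] z -2.0 yaw 0.2679 f [0. 0.] -7.1 m [-0.04 -0.07 -0.03] w 55.1 t 28.1
(np.float64(23.0), False) loc [23.1  24.01] z -2.0 yaw 0.2679 f [-0.7 -0.2] -6.6 m [ 0.03 -0.02 -0.03] w 55.2 t 28.3
(np.float64(24.0), False) loc [24.08 24.01] z -1.99 yaw 0.2678 f [ 0.  -0.7] -7.6 m [ 0.03 -0.    0.04] w 55.6 t 28.6
(np.float64(25.0), False) loc [25.1 24. ] z -1.99 yaw 0.2679 f [-0.4 -0.5] -6.3 m [-0.04 -0.01 -0.01] w 55.0 t 28.8
(np.float64(26.0), False) loc [26.13 24.02] z -1.97 yaw 0.267
[... 171 characters left out ...]
loat64(28.0), False) loc [28.09 24.02] z -1.99 yaw 0.2678 f [-0.3  0.9] -6.9 m [ 0.02 -0.01 -0.01] w 55.2 t 29.6
(np.float64(29.0), False) loc [29.12 23.99] z -1.97 yaw 0.2678 f [-0.5  0.3] -6.8 m [-0.03  0.02 -0.  ] w 55.3 t 29.8
(np.float64(30.0), False) loc [30.1 24. ] z -1.99 yaw 0.2678 f [-0.6  0.9] -5.9 m [ 0.02 -0.01  0.01] w 54.9 t 30.1
(np.float64(31.0), False) loc [30.26 23.94] z -2.11 yaw 0.2679 f [-4.   0.5] -3.7 m [-0.05  0.46  0.05] w 55.1 t 30.3
(np.float64(32.0), False) loc [30.2  23.88] z -2.18 yaw 0.268 f [-7.4  0.2] -0.2 m [-0.05  0.97  0.22] w 55.0 t 30.6
(np.float64(33.0), False) loc [30.16 23.88] z -2.17 yaw 0.2682 f [-12.7   0.5] 3.4 m [-0.05  1.45  0.27] w 55.5 t 30.8
```

X contact came at local x=30.2, where 30 is expected. I'll ease the x push, advance in y to the long fence, then build both pushes while relieving z.

Run:
```python
from h import *
z=-2.0
ctrl.move_l([*F(29.5,24),z],15);P("off")
for ly in np.arange(25,38,1.):
    ctrl.move_l([*F(29.5,ly),z],12,contact_N=14);o=ctrl.observe();fy=o["contact_force"][:2]@(F(0,1)-FO)
    if fy<-3 or ly>29:P(ly)
    if fy<-10: break
```

```text
off loc [30.12 24.05] z -1.88 yaw 0.2678 f [ 0.4 -0. ] -6.4 m [0.01 0.02 0.02] w 54.9 t 31.2
30.0 loc [29.51 30.07] z -2.02 yaw 0.2679 f [-0.4 -0.7] -6.0 m [-0.03 -0.02 -0.09] w 55.0 t 32.7
31.0 loc [29.5  31.05] z -2.0 yaw 0.2679 f [-0.5  0.4] -5.8 m [ 0.08 -0.05  0.02] w 55.9 t 33.0
32.0 loc [29.52 32.08] z -1.98 yaw 0.268 f [ 0.1 -0.1] -6.6 m [-0.01  0.01 -0.04] w 55.2 t 33.2
33.0 loc [29.47 33.06] z -2.03 yaw 0.2679 f [ 0.1 -0.4] -6.8 m [-0.06 -0.01  0.06] w 55.2 t 33.5
34.0 loc [29.53 33.48] z -1.97 yaw 0.2686 f [ 1.2 -5.1] -5.2 m [-0.82 -0.31  0.21] w 55.1 t 33.7
35.0 loc [29.56 33.54] z -1.96 yaw 0.2694 f [  1.4 -11.2] -4.2 m [-1.64 -0.62  0.49] w 55.2 t 34.0
```

Touching the long fence gives mz = +0.49 N·m, so the contact is at the block's -x end and the tool needs a little more yaw. I'll step the yaw until the moment vanishes.

Run:
```python
from h import *
for yaw in np.arange(.270,.290,.002):
    ctrl.move_l([*F(29.5,35),-2],10,rot=[np.pi,0,yaw]);ctrl.wait(.1);P(round(yaw,4))
    if ctrl.observe()["moment"][2]<-.3:break
```

```text
0.27 loc [29.73 33.65] z -1.86 yaw 0.2713 f [  1.7 -11.2] -4.8 m [-1.58 -0.53  0.45] w 55.4 t 34.3
0.272 loc [29.78 33.74] z -1.86 yaw 0.2731 f [  1.7 -10.3] -6.1 m [-1.51 -0.56  0.36] w 55.2 t 34.7
0.274 loc [29.81 33.77] z -1.85 yaw 0.2747 f [  1.1 -10.2] -5.5 m [-1.44 -0.58  0.23] w 54.9 t 35.0
0.276 loc [29.83 33.77] z -1.89 yaw 0.2759 f [  1.4 -10.2] -5.1 m [-1.48 -0.56 -0.17] w 55.5 t 35.4
0.278 loc [29.81 33.75] z -1.93 yaw 0.2772 f [  1.6 -10.4] -5.4 m [-1.44 -0.72 -0.45] w 55.2 t 35.7
```

The moment crosses zero at yaw ≈ 0.2755, so it's flush. Now I'll build both pushes together and settle z for light bearing on the plate.

Run:
```python
from h import *
Y=.2755;z=-2.1
ctrl.move_l([*F(29.5,34),z],10,rot=[np.pi,0,Y])
ctrl.move_l([*F(32,34.5),z],10);P("a")
lx,ly=32,34.5
for k in range(14):
    o=ctrl.observe();f=o["contact_force"];fx=f[:2]@(F(1,0)-FO);fy=f[:2]@(F(0,1)-FO)
    if fx>-20:lx+=.6
    if fy>-20:ly+=.4
    z+=.1*(f[2]>-2)-.05*(f[2]<-5)
    if np.linalg.norm(f)>40 or (fx<-19 and fy<-19 and -6<f[2]<0):break
    ctrl.move_l([*F(lx,ly),z],10);ctrl.wait(.05);P((round(lx,1),round(ly,1),round(z,2)))
ctrl.wait(.3);P("end")
```

```text
a loc [29.87 33.73] z -2.3 yaw 0.2757 f [-5.7 -7.5] -0.1 m [-1.2   0.36 -0.05] w 55.2 t 36.4
(32.6, 34.9, np.float64(-2.0)) loc [29.83 33.75] z -2.33 yaw 0.2758 f [-8.  -9.7] 2.2 m [-1.56  0.51 -0.08] w 55.2 t 36.7
(33.2, 35.3, np.float64(-1.9)) loc [29.83 33.75] z -2.29 yaw 0.2759 f [ -9.6 -12.1] 3.2 m [-1.86  0.62 -0.  ] w 55.4 t 37.0
(33.8, 35.7, np.float64(-1.8)) loc [29.75 33.74] z -2.26 yaw 0.276 f [-10.5 -14.9] 4.6 m [-2.23  0.7  -0.07] w 55.1 t 37.3
(34.4, 36.1, np.float64(-1.7)) loc [29.77 33.72] z -2.23 yaw 0.2761 f [-13.7 -16.9] 5.5 m [-2.63  0.84 -0.11] w 55.5 t 37.6
(35.0, 36.5, np.float64(-1.6)) loc [29.75 33.71] z -2.21 yaw 0.2761 f [-15.1 -19.5] 8.6 m [-2.89  0.93 -0.12] w 54.9 t 37.9
(35.6, 36.9, np.float64(-1.5)) loc [29.73 33.72] z -2.19 yaw 0.2762 f [-16.3 -21. ] 10.0 m [-3.29  1.   -0.09] w 55.3 t 38.2
(36.2, 36.9, np.float64(-1.4)) loc [29.77 33.72] z -2.13 yaw 0.2761 f [-18.1 -20. ] 11.0 m [-3.36  1.33 -0.13] w 55.7 t 38.5
(36.8, 37.3, np.float64(-1.3)) loc [29.74 33.71] z -2.1 yaw 0.2763 f [-20.  -21.8] 13.0 m [-3.63  1.4  -0.14] w 54.7 t 38.8
(36.8, 37.3, np.float64(-1.2)) loc [29.8  33.71] z -2.09 yaw 0.2762 f [-19.9 -22.2] 11.6 m [-3.67  1.4  -0.13] w 55.3 t 39.1
(37.4, 37.3, np.float64(-1.1)) loc [29.89 33.69] z -2.01 yaw 0.2762 f [-21.3 -22. ] 12.9 m [-3.71  1.68 -0.12] w 55.2 t 39.4
(37.4, 37.3, np.float64(-1.0)) loc [29.89 33.67] z -2.01 yaw 0.2762 f [-20.8 -21.2] 12.4 m [-3.69  1.64 -0.16] w 55.2 t 39.7
(37.4, 37.3, np.float64(-0.9)) loc [29.89 33.69] z -1.99 yaw 0.2762 f [-20.1 -21.2] 10.8 m [-3.69  1.57 -0.03] w 55.1 t 40.0
(37.4, 37.3, np.float64(-0.8)) loc [29.95 33.69] z -1.98 yaw 0.2762 f [-19.4 -21.9] 9.7 m [-3.7   1.59 -0.13] w 55.3 t 40.3
(38.0, 37.3, np.float64(-0.7)) loc [29.94 33.69] z -1.97 yaw 0.2762 f [-21.4 -20.7] 10.9 m [-3.67  1.76 -0.12] w 55.0 t 40.6
end loc [29.93 33.68] z -1.96 yaw 0.2761 f [-20.4 -21.7] 11.0 m [-3.68  1.82 -0.1 ] w 55.0 t 40.9
```

Both fences carry about 20 N, but there's about 18 N bearing on the plate, because the arm's compliance dips as it pushes. I'll ease off, reseat and ramp again while trimming z to keep the bearing light.

Run:
```python
from h import *
z=-2.3
ctrl.move_l([*F(31,34.2),z],15);ctrl.wait(.2);P("eased")
lx,ly=31,34.2
for k in range(26):
    o=ctrl.observe();f=o["contact_force"];fx=f[:2]@(F(1,0)-FO);fy=f[:2]@(F(0,1)-FO)
    if fx<-19 and fy<-19 and -5.5<f[2]<-1:break
    if fx>-20:lx+=.6
    if fy>-20:ly+=.35
    z+=float(np.clip(.06*(f[2]+3),-.1,.35))
    ctrl.move_l([*F(lx,ly),z],12)
    if k%2==0 or k>20:P((round(lx,1),round(ly,1),round(z,2)))
ctrl.wait(.4);P("end")
```

```text
eased loc [30.43 33.75] z -2.31 yaw 0.2756 f [-1.3 -5.6] -3.3 m [-0.93 -0.08 -0.08] w 55.3 t 41.8
(31.6, 34.6, -2.32) loc [30.43 33.76] z -2.34 yaw 0.2757 f [-3.1 -8.4] -1.1 m [-1.24  0.08 -0.05] w 55.2 t 42.0
(32.8, 35.3, -2.04) loc [30.34 33.74] z -2.31 yaw 0.2759 f [ -6.8 -10.6] 1.7 m [-1.81  0.2  -0.06] w 55.2 t 42.5
(34.0, 36.0, -1.54) loc [30.26 33.77] z -2.27 yaw 0.276 f [ -9. -15.] 0.7 m [-2.32  0.27 -0.12] w 55.2 t 43.0
(35.2, 36.7, -1.08) loc [30.15 33.76] z -2.25 yaw 0.276 f [-12.5 -19.1] 0.4 m [-2.82  0.4  -0.1 ] w 55.1 t 43.5
(36.4, 37.0, -0.64) loc [30.06 33.73] z -2.23 yaw 0.276 f [-15.8 -19.7] 0.1 m [-3.1   0.59 -0.21] w 55.2 t 44.0
(37.6, 37.4, -0.16) loc [29.93 33.71] z -2.21 yaw 0.2758 f [-17.2 -21.5] -0.2 m [-3.28  1.04 -0.3 ] w 55.4 t 44.5
(38.8, 37.4, 0.17) loc [29.84 33.69] z -2.19 yaw 0.2757 f [-20.  -20.2] 1.1 m [-3.32  1.39 -0.27] w 55.5 t 45.0
(39.4, 37.7, 0.67) loc [29.81 33.67] z -2.11 yaw 0.2758 f [-20.8 -22.3] -1.9 m [-3.5   1.41 -0.31] w 54.9 t 45.5
end loc [29.83 33.69] z -2.09 yaw 0.2757 f [-21.9 -22.3] -0.5 m [-3.51  1.43 -0.26] w 55.1 t 45.9
```

Run:
```python
from h import *
print(ctrl.observe()["eef_rot"]);P("now")
i=cams.snapshot("wrist")[20:380,80:560]; s=cams.snapshot("scene")[125:215,305:425];t=cams.snapshot("top")
cv2.imwrite("pics/f.png",np.vstack([np.hstack([cv2.resize(i,(400,300)),cv2.resize(s,(400,300),interpolation=cv2.INTER_CUBIC)]),
 np.hstack([cv2.resize(t[160:280,150:310],(400,300),interpolation=cv2.INTER_CUBIC),cv2.resize(t[80:300,250:543],(400,300))])]))
```

```text
[3.1357661  0.01768592 0.27574097]
now loc [29.83 33.69] z -2.09 yaw 0.2757 f [-21.9 -22.3] -0.5 m [-3.51  1.43 -0.26] w 55.1 t 45.9
```

View pics/f.png

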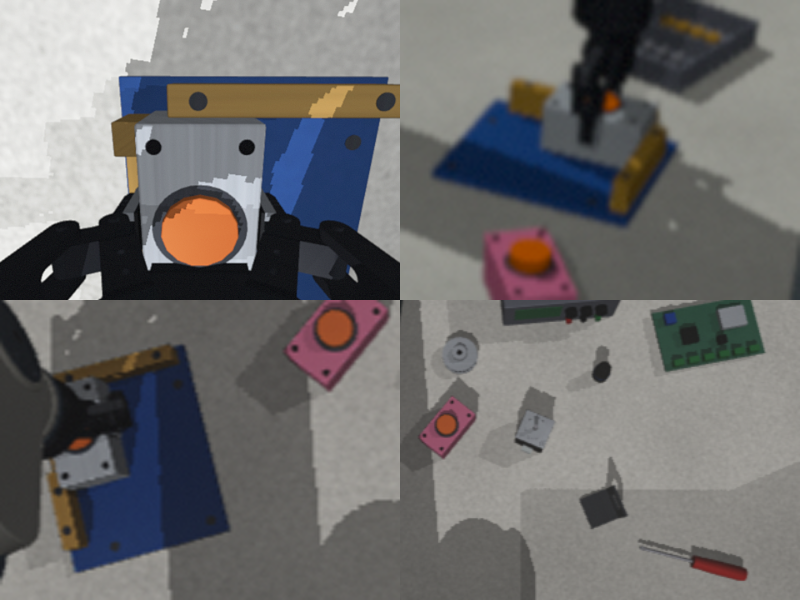

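The picture shows the block seated in the corner with the bystanders unmoved. But the tool, and the block with it, is pitched 0.018 rad under load, which would lift the block's rear by up to 1.8 mm. I'll trim the commanded roll and pitch until the actual tool is upright, while holding the pushes.

Run:
```python
from h import *
lx,ly,z=39.4,37.7,.7;rc=pc=0.;Y=.2755
for k in range(30):
    o=ctrl.observe();f=o["contact_force"];fx=f[:2]@(F(1,0)-FO);fy=f[:2]@(F(0,1)-FO)
    r=(o["eef_rot"][0]%(2*np.pi))-np.pi;p=o["eef_rot"][1]
    ok=abs(r)<.0015 and abs(p)<.0015 and -25<fx<-18 and -25<fy<-18 and -5.5<f[2]<1
    if ok or o["t"]>60:break
    rc-=float(np.clip(.5*r,-.004,.004));pc-=float(np.clip(.5*p,-.004,.004))
    lx+=float(np.clip((fx+21)*.12,-.4,.4));ly+=float(np.clip((fy+21)*.08,-.3,.3));z+=float(np.clip(.05*(f[2]+2.5),-.25,.25))
    ctrl.move_l([*F(lx,ly),z],12,rot=[np.pi+rc,pc,Y])
    if k%3==0:P((round(lx,1),round(ly,1),round(z,2),round(rc,4),round(pc,4),"rp",round(r,4),round(p,4)))
ctrl.wait(.4);P(("end",ok,lx,ly,z,rc,pc));print(ctrl.observe()["eef_rot"])
```

```text
(39.5, 37.7, 0.75, 0.0029, -0.004, 'rp', np.float64(-0.0058), np.float64(0.0177)) loc [30.02 33.77] z -2.12 yaw 0.276 f [-19.8 -19.9] -3.7 m [-3.95  1.35 -0.33] w 55.4 t 46.3
(40.1, 37.8, 0.64, 0.0054, -0.0147, 'rp', np.float64(-0.0007), np.float64(0.0055)) loc [30.51 33.87] z -2.19 yaw 0.2759 f [-18.3 -21.3] -1.1 m [-4.3   2.   -0.39] w 54.9 t 47.1
(40.8, 37.8, 0.83, 0.0058, -0.0182, 'rp', np.float64(-0.0001), np.float64(0.0015)) loc [30.63 33.87] z -2.19 yaw 0.2758 f [-19.  -20.1] -1.8 m [-4.3   2.44 -0.43] w 54.9 t 47.8
('end', np.True_, 40.84324617347687, 37.803866533986366, 0.8255387463620595, 0.0058027847160460055, -0.018182507672327753) loc [30.65 33.89] z -2.18 yaw 0.2759 f [-19.9 -20.1] -1.2 m [-4.26  2.45 -0.37] w 55.0 t 48.2
[3.14152782e+00 1.02083359e-03 2.75860647e-01]
```

The tool is upright to 0.001 rad. Both pushes are about 20 N, the plate carries about the block's weight, and the moments sit inside both contact spans. Handing in.

Run:
```python
from h import *
P("pre");workorder.job_done();P("post")
```

```text
pre loc [30.65 33.89] z -2.18 yaw 0.2759 f [-19.9 -20.1] -1.2 m [-4.26  2.45 -0.37] w 55.0 t 48.2
the job is handed in; nothing more can be done
the job is handed in; nothing more can be done
```

I pressed the cap home on the bench, then lifted the block onto the plate and pushed it into the corner. I handed it in at 48.2 s, still gripped and pushed against both fences. No verdict was reported.

- **Cap:** it moved about 8.7 mm to a hard stop, where I pressed with about 24 N.
- **Pushes:** the last reading was 19.9 N on the short fence and 20.1 N on the long fence. The plate carried about 6 N, a little less than the block's weight.
- **Alignment:** the tool was upright to 0.001 rad. I set the yaw where the moment against the long fence fell to zero, about 0.2755 rad. The small moment at the end fits both ends of the long side bearing.
- **Position:** the tool read (30.65, 33.9) mm in my estimate of the fixture's frame, against the nominal (30, 32). I put the difference down to my estimate of where the fixture stands. I went by the contact forces instead.
- **Bystanders:** in the last picture the bystanders in view and the pink look-alike had not moved. I took that picture before the last tilt correction, and none after it.

**Disagreements along the way:**
- The real fingertips sit about 25 mm behind the stated tool point. Contact with the cap and the wrist pictures both showed this, and I corrected for it.
- The cap slid at a measured 5 to 7 N, not 8 to 10 N.
- My first two attempts at the push were no good. One bore too hard on the plate, and the other tilted the block by 0.018 rad. I corrected both before handing in.

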